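# Power up the seal-engraving bench in order

## Task

Start up the seal-carving bench at its switch box: press the white-marked end of each paddle fully down to switch on first the dust extractor (blue), then the work lamp (yellow), and last the engraver (red). Leave the grey switch on as it is, leave all three of the others on when you finish, and do not lift, shift or knock over the seals, the paste jar or the card holder around the box.

Things in the scene. Friction and masses are not known exactly. Their poses are not given: they have to be found in the camera images.
- box: Fixed wooden switch box on the bench, 150 mm (its x) by 380 mm (its y) by 50 mm high; origin at the centre of its underside, z up. Four paddle rocker switches sit side by side on its top, in a row along its y at 66 mm pitch, in any colour order. The box may be turned up to 20 degrees; all switches turn with it.
- blue (a joint): Angle in rad of the blue paddle about its pivot (across box y, mid-length, 63.5 mm above the bench): 0 = off, ON end raised 10 degrees; 0.35 = fully on, ON end 10 degrees down at its stop. Friction, no spring: pressing the ON end takes 1 to 4 N and it stays where left. Switches the dust extractor; starts off (0 to 0.03).
- blue_on (a point): Where to press the blue paddle (flat plate 66 mm along box x, 40 mm wide, 8 mm thick): point on its upper surface, mid-width, 20 mm from the pivot towards the ON end. The ON end is the one towards box +x (away from the robot), marked with a white bar. The point is about 71 mm above the bench when off, 64 mm when on.
- yellow (a joint): Angle in rad of the yellow paddle about its pivot (across box y, mid-length, 63.5 mm above the bench): 0 = off, ON end raised 10 degrees; 0.35 = fully on, ON end 10 degrees down at its stop. Friction, no spring: pressing the ON end takes 1 to 4 N and it stays where left. Switches the work lamp; starts off (0 to 0.03).
- yellow_on (a point): Where to press the yellow paddle (flat plate 66 mm along box x, 40 mm wide, 8 mm thick): point on its upper surface, mid-width, 20 mm from the pivot towards the ON end. The ON end is the one towards box +x (away from the robot), marked with a white bar. The point is about 71 mm above the bench when off, 64 mm when on.
- red (a joint): Angle in rad of the red paddle about its pivot (across box y, mid-length, 63.5 mm above the bench): 0 = off, ON end raised 10 degrees; 0.35 = fully on, ON end 10 degrees down at its stop. Friction, no spring: pressing the ON end takes 1 to 4 N and it stays where left. Switches the engraver; starts off (0 to 0.03).
- red_on (a point): Where to press the red paddle (flat plate 66 mm along box x, 40 mm wide, 8 mm thick): point on its upper surface, mid-width, 20 mm from the pivot towards the ON end. The ON end is the one towards box +x (away from the robot), marked with a white bar. The point is about 71 mm above the bench when off, 64 mm when on.
- grey (a joint): Angle in rad of the grey paddle about its pivot (across box y, mid-length, 63.5 mm above the bench): 0 = off, ON end raised 10 degrees; 0.35 = fully on, ON end 10 degrees down at its stop. Friction, no spring: pressing the ON end takes 1 to 4 N and it stays where left. Feeds other equipment; starts ON (0.335 to 0.35) and must stay so.
- grey_on (a point): Where to press the grey paddle (flat plate 66 mm along box x, 40 mm wide, 8 mm thick): point on its upper surface, mid-width, 20 mm from the pivot towards the ON end. The ON end is the one towards box +x (away from the robot), marked with a white bar. The point is about 71 mm above the bench when off, 64 mm when on.
- green_seal: Loose green stone seal, 26 x 26 mm, 44 mm high, standing on the box top at the +y end of the row, 56 to 66 mm from the nearest paddle's centre line; bystander. Origin at the centre of its underside, z up.
- amber_seal: Loose reddish stone seal with a brass-coloured knob, 32 x 32 mm, 70 mm high, standing on the bench between robot and box; bystander. Origin at the centre of its underside, z up.
- paste_jar: Loose white jar with orange lid, 66 mm across, 45 mm high, on the bench beyond the box's -y end; bystander. Origin at the centre of its underside, z up.
- card_holder: Loose green block 50 x 100 mm with a wooden top and an upright paper card, 83 mm high in all, on the bench beyond the box's +y end; bystander. Origin at the centre of its underside, z up.

How it is judged:
By the outcome, as a careful person would: the job done as asked, in the order asked, and still so for the second after the job is handed in, with the robot touching nothing.
It also fails if it takes over 38 s, if anything falls off the work surface, if the arm or the gripper's body presses on something with over 40 N, if the wrist force passes 120 N, or if a joint passes its speed limit or range.

## Robot

A 6-joint arm with a two-finger parallel gripper is mounted at the origin on the work surface. World frame = base frame: x ahead of the robot, y to its left, z up, the work surface at z = 0. Lengths are in m, angles in rad, forces in N, time in s.
With the tool pointing down it reaches from about 0.375 to 0.975 m from the base axis. Payload 3.8 kg.
Tool frame: the origin (TCP) lies at the very end of the fingers, on their centre line; the grasp point (between the pads) lies 19 mm behind it; z points along the fingers, y is the line along which they close (so a half turn about z gives the same grasp; the last joint's range is limited). The gripper opens to 85 mm and grips with 20 to 120 N. Pads are 22 mm wide; open, the fingers measure 114 mm over their backs; the gripper's body (76 mm by 85 mm) begins 54 mm behind the grasp point. The pads swing forward as they close: fully open they stand 13 mm farther back than shut.
Start: joints at [1.154, 0.264, 1.604, -0, 1.274, -0.037], TCP at [0.25, 0.627, 0.231] pointing down, gripper open.
Joint ranges: [-2.63, 2.63], [-0.94, 2.18], [0.31, 2.57], [-1.31, 4.45], [0, 2.66], [-2.55, 2.55]. Speed limits (rad/s): [2.57, 2.57, 3.14, 3.14, 3.14, 3.14].

## Interface

Orientations are given as a rotation vector (axis times angle).
In Python, from workcell import bot, vision gives the robot as it stands. The module is installed in compiled form; this text tells all that it offers.
- The arm moves only by the tool play_rows, never from a script. Its argument "moves" is a list that holds one entry, the list of rows, each a list of 7 numbers: the turn, a rotation vector about the tool's x, y, z as a fraction of full scale, then the shift along the tool's x, y, z as a fraction of full scale, then the finger opening in mm, from 0 to 85.4. In form: [[[ax, ay, az, x, y, z, jaw], ...]]. A call has 1 to 5 rows; each row shifts and turns the commanded pose from where the row before left it, along the tool's axes as they then stand; what a row does not reach is not made up. Full scale, the value 1, is 0.1 m for a shift and 0.5 rad for a turn. A row lasts 1/12 s, in which the tool goes at most 41.7 mm and 7.16 degrees, less where a joint would pass 70% of its speed; a pose out of reach is approached as far as the arm can. A call with a number of a shift or a turn outside -1 to 1 is refused whole. A call with a gripper value outside its range is refused whole. The fingers move at their own pace and stop on an object; "newtons" is the grip in N (left out, the last holds). Time passes only in rows, so rows that do not move let the fingers close. It gives the time, the measured TCP pose, the force, the opening and the grip force at its end, in the units of the state.
- bot.read_state(): the state, without advancing time (a new reading comes with each control period).
- vision.read_camera(name): name is "scene" or "side" or "wrist"; returns a dict with "image" (480x640x3 uint8, red, green, blue), "depth" (480x640 float32, m along the optical axis (not along the pixel's ray), 0 where there is no reading), "K" (3x3 intrinsics, pixels), "R" (3x3) and "t" (3): a world point X has camera coordinates R X + t. Camera axes: x right, y down, z forward; pixel columns grow to the right and rows downward; lengths in m; the calibration is good to about 2 mm. A picture is of the moment at which its call begins.
- bot.finish_job(): hands the job in; it is judged then, once.
The state is a dict: "time": time; "q": joint angles; "joint_vel": joint speeds; "joint_torque": joint torques, N m; "tool_pos": TCP position; "tcp_rot": TCP orientation; "wrist_force": force on the tool from outside, world axes, zero at the start; "torque": the same for the moment, N m; "width": opening from 0.0 (shut) to 1.0 (fully open); "grip_force": force on a finger pad.
Only numpy, scipy, OpenCV 4.12 (cv2) and the standard library are available. Lean on these libraries where they do the work, as an engineer would, in place of code of your own. Each camera call takes 0.05 s, during which the arm holds its last target. There are 200 camera calls.

## Working session

There is one attempt and no reset: what is moved stays moved. The work goes in short steps, Python scripts to look and compute and a tool call to move; the robot and the scene stay as the last step left them, time stands still between calls to the robot, and variables do not carry over. Pictures are saved under pics/ and viewed, at most 10 in all, crops included, and the job is handed in when it is done.

Besides the shell and the picture viewer there is one more tool, called after ">>>" by a JSON object that holds its "name" and its "arguments", one argument or row to a line. play_rows: Moves the arm, as the interface text tells. Its arguments: {"type":"object","properties":{"moves":{"type":"array","items":{"type":"array","items":{"type":"array","items":{"type":"number"}}}},"newtons":{"type":"number"}},"required":["moves"]}

```bash
mkdir -p pics
python3 - <<'E'
from workcell import bot, vision
import cv2,pickle,numpy as np
d={n:vision.read_camera(n) for n in("scene","side")}
pickle.dump(d,open('d.pkl','wb'))
for n in d:
    cv2.imwrite(f'pics/{n}0.png',d[n]["image"][:,:,::-1]); print(n,d[n]["R"].round(2).tolist(),d[n]["t"])
s=bot.read_state();print(s)
E
```

```text
scene [[-0.87, 0.49, 0.02], [0.29, 0.56, -0.77], [-0.39, -0.67, -0.63]] [ 0.43949848 -0.11033919  1.41658508]
side [[0.99, -0.1, -0.01], [-0.07, -0.59, -0.81], [0.07, 0.8, -0.59]] [-0.50877828  0.14538051  1.01882352]
{'time': 0.1, 'q': array([ 1.15409711e+00,  2.64680913e-01,  1.60526814e+00,  1.05006666e-05,
        1.27369846e+00, -3.68719744e-02]), 'joint_vel': array([-0.00038045, -0.00153389, -0.00224825, -0.00192087,  0.00236738,
       -0.00054123]), 'joint_torque': array([ 5.39728317e-04, -5.16706753e+01, -3.68590593e+01,  1.26508877e-05,
        6.17367201e-03, -3.38587633e-06]), 'tool_pos': array([0.2499709 , 0.62628266, 0.23006785]), 'tcp_rot': array([-0.59296663, -3.08464275,  0.00314111]), 'wrist_force': array([ 0.19975804, -0.62583842, -0.3234584 ]), 'torque': array([0.03607795, 0.0411728 , 0.01214737]), 'grip_force': 0.0, 'width': 1.000526217072284}
```

View pics/scene0.png

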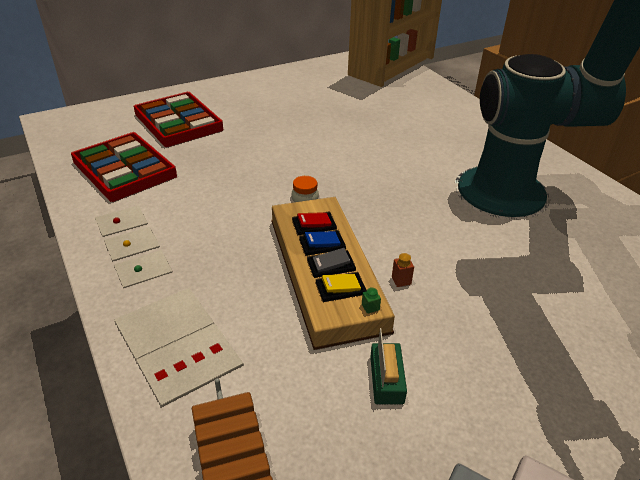

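View pics/side0.png

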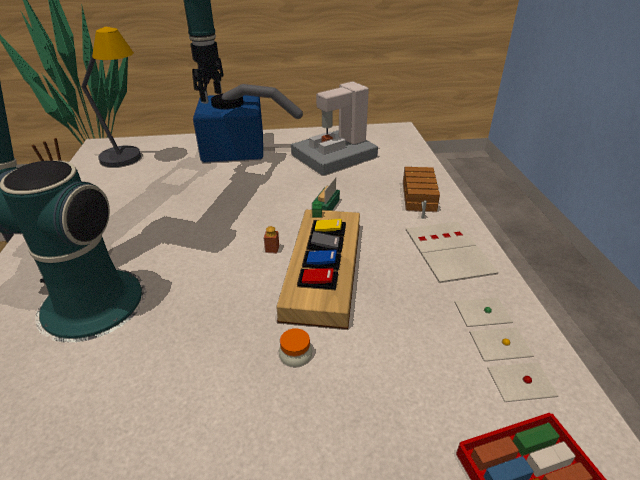

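The scene view shows the box with, from −y (top) to +y: red (315,220), blue (323,240), grey (333,262) and yellow (341,285), then the green seal (371,299). The amber seal is at (402,270), the jar at (305,188) and the card holder at (388,372). The side view agrees.

```bash
cat > h.py <<'E'
import numpy as np,cv2
def cloud(d):
    v,u=np.mgrid[:480,:640]; z=d["depth"]; K=d["K"]
    c=np.stack([(u-K[0,2])/K[0,0]*z,(v-K[1,2])/K[1,1]*z,z],-1)
    return (c-d["t"])@d["R"]
E
python3 - <<'E'
import pickle,numpy as np,cv2
from h import *
D=pickle.load(open('d.pkl','rb'))
for n,seed in(("scene",dict(red=(315,220),blue=(323,240),grey=(333,262),yellow=(341,285),seal=(371,299),amber=(402,270),jar=(305,185),card=(388,360))),("side",dict(red=(318,276),blue=(321,258),grey=(325,241),yellow=(328,226),amber=(271,240),jar=(295,343)))):
    d=D[n];P=cloud(d);hsv=cv2.cvtColor(d["image"],cv2.COLOR_RGB2HSV).astype(int)
    for k,(u,v) in seed.items(): print(n,k,P[v,u].round(4),hsv[v,u])
    c=P[seed["blue"][1],seed["blue"][0]]
    m=(d["depth"]>0)&(abs(P[...,2]-.05)<.006)&(np.linalg.norm(P[...,:2]-c[:2],axis=-1)<.3)
    l,lab,st,_=cv2.connectedComponentsWithStats(cv2.morphologyEx(m.astype(np.uint8),cv2.MORPH_OPEN,np.ones((2,2))))
    i=1+st[1:,4].argmax()
    print(cv2.minAreaRect((P[lab==i][:,:2]*1000).astype(np.float32)),np.median(P[lab==i][:,2]))
    for k,(lo,hi) in dict(red=(0,8),blue=(105,125),yellow=(20,32)).items():
        h=hsv[...,0]; q=((h>=lo)&(h<=hi)|((k=="red")&(h>172)))&(hsv[...,1]>180)&(hsv[...,2]>60)&(P[...,2]>.056)&(P[...,2]<.08)&(np.linalg.norm(P[...,:2]-c[:2],axis=-1)<.3)
        Q=P[q]; print(k,q.sum(),Q.mean(0).round(4),cv2.minAreaRect((Q[:,:2]*1000).astype(np.float32)))
E
```

```text
scene red [ 0.5091 -0.0348  0.0678] [  1 255 158]
scene blue [0.525  0.0285 0.066 ] [109 247 121]
scene grey [0.5421 0.0987 0.0693] [15 32 79]
scene yellow [0.5607 0.1607 0.0697] [ 24 255 210]
scene seal [0.539  0.2269 0.0827] [ 57 155  94]
scene amber [0.4218 0.1621 0.0485] [  9 200  56]
scene jar [ 0.4538 -0.1854  0.0481] [ 11 255 193]
scene card [0.5745 0.3369 0.0572] [ 18 161 207]
((643.7816772460938, 330.0034484863281), (1108.645751953125, 222.6162567138672), 66.20438385009766) 0.05121712806454256
red 398 [ 0.5095 -0.0373  0.068 ] ((508.13787841796875, -40.76422882080078), (44.214935302734375, 66.23653411865234), 76.15869140625)
blue 353 [0.5237 0.0247 0.0686] ((524.099609375, 23.318408966064453), (41.8155403137207, 65.44624328613281), 75.0093765258789)
yellow 572 [0.5559 0.154  0.0679] ((554.8665161132812, 149.47433471679688), (47.55758285522461, 66.13945007324219), 75.22074890136719)
side red [ 0.5106 -0.0464  0.0675] [  0 255 161]
side blue [0.524  0.0164 0.0665] [108 226 132]
side grey [0.5403 0.0767 0.0692] [ 9 19 93]
side yellow [0.5552 0.1386 0.0694] [ 24 255 216]
side amber [0.4104 0.1282 0.046 ] [ 11 206  83]
side jar [ 0.4493 -0.2059  0.0418] [ 13 255 199]
((474.4828796386719, -234.19921875), (1093.9228515625, 161.72116088867188), 78.08457946777344) 0.0505019438027747
red 405 [ 0.5077 -0.0445  0.0669] ((511.3440246582031, -32.72087097167969), (60.08688735961914, 65.96216583251953), 76.94710540771484)
blue 328 [0.5231 0.0195 0.0671] ((526.483154296875, 28.985538482666016), (61.318809509277344, 67.23395538330078), 82.216552734375)
yellow 292 [0.5464 0.1467 0.0671] ((497.1528015136719, 158.23812866210938), (57.341548919677734, 187.0774688720703), 85.03865814208984)
```

>>> {"name": "play_rows", "arguments": {
  "moves": [
    [[0,0,-0.14,0,0,0,0],[0,0,-0.14,0,0,0,0],[0,0,0,-0.217,-0.26,0,0],[0,0,0,-0.217,-0.26,0,0],[0,0,0,-0.217,-0.26,0,0]]
  ],
  "newtons": 40
}}

```text
time: 0.52
tool_pos: [0.2948, 0.5345, 0.2302]
tcp_rot: [-0.373, -3.119, 0.002]
wrist_force: [0.7, -0.8, 1.2]
width: 0.301
grip_force: 0.0
```

>>> {"name": "play_rows", "arguments": {
  "moves": [
    [[0,0,0,-0.217,-0.26,0,0],[0,0,0,-0.217,-0.26,0,0],[0,0,0,-0.217,-0.26,0,0],[0,0,0,-0.217,-0.26,0,0],[0,0,0,-0.217,-0.26,0,0]]
  ]
}}

```text
time: 0.93
tool_pos: [0.3696, 0.3819, 0.2308]
tcp_rot: [-0.375, -3.119, 0.001]
wrist_force: [-0.1, 0.1, 0.6]
width: 0.004
grip_force: 0.0
```

>>> {"name": "play_rows", "arguments": {
  "moves": [
    [[0,0,0,-0.217,-0.26,0,0],[0,0,0,-0.217,-0.26,0,0],[0,0,0,-0.217,-0.26,0,0],[0,0,0,-0.217,-0.26,0,0],[0,0,0,-0.217,-0.26,0,0]]
  ]
}}

```text
time: 1.35
tool_pos: [0.4441, 0.2299, 0.2309]
tcp_rot: [-0.375, -3.119, 0.0]
wrist_force: [0.2, 0.1, 0.6]
width: -0.003
grip_force: 0.0
```

>>> {"name": "play_rows", "arguments": {
  "moves": [
    [[0,0,0,-0.217,-0.26,0,0],[0,0,0,-0.217,-0.26,0,0],[0,0,0,-0.217,-0.26,0,0],[0,0,0,-0.217,-0.26,0,0],[0,0,0,-0.217,-0.26,0,0]]
  ]
}}

```text
time: 1.77
tool_pos: [0.5186, 0.0778, 0.2309]
tcp_rot: [-0.376, -3.119, 0.0]
wrist_force: [-0.2, -0.1, 0.1]
width: 0.001
grip_force: 0.0
```

>>> {"name": "play_rows", "arguments": {
  "moves": [
    [[0,0,0,-0.217,-0.26,0.2,0],[0,0,0,-0.217,-0.26,0.2,0],[0,0,0,0,0,0.3,0],[0,0,0,0,0,0.2,0],[0,0,0,0,0,0,0]]
  ]
}}

```text
time: 2.18
tool_pos: [0.544, 0.0178, 0.1355]
tcp_rot: [-0.377, -3.108, 0.002]
wrist_force: [-1.2, -0.5, -0.9]
width: -0.0
grip_force: 0.0
```

Run:
```python
from workcell import bot, vision
import cv2,numpy as np
w=vision.read_camera("wrist");cv2.imwrite('pics/w1.png',w["image"][:,:,::-1])
s=bot.read_state();print(s["tool_pos"],s["time"])
def px(x): c=w["K"]@(w["R"]@x+w["t"]); return (c[:2]/c[2]).round()
ex=np.array([.971,-.239,0])
for k,c in dict(red=(.508,-.041),blue=(.524,.022),grey=(.540,.086),yellow=(.555,.150)).items():
    c=np.array([*c,.0674]); print(k,px(c),px(c+.02*ex))
print('tip',px(s["tool_pos"]))
```

```text
[0.54549298 0.01829474 0.13804484] 2.2333
red [205. 219.] [208. 251.]
blue [313. 220.] [313. 251.]
grey [423. 221.] [420. 252.]
yellow [533. 220.] [527. 251.]
tip [316. 313.]
```

View pics/w1.png

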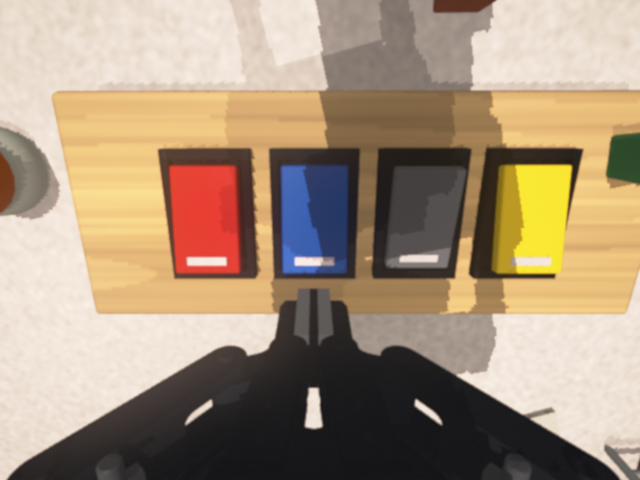

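The wrist view shows the paddles aligned with the image. Blue is centred at (313,220), matching my estimate, and the tip is laterally in line with it.

>>> {"name": "play_rows", "arguments": {
  "moves": [
    [[0,0,0,-0.02,0,0.25,0],[0,0,0,0,0,0.25,0],[0,0,0,0,0,0.1,0],[0,0,0,0,0,0.03,0],[0,0,0,0,0,0,0]]
  ]
}}

```text
time: 2.65
tool_pos: [0.5502, 0.0186, 0.0786]
tcp_rot: [-0.375, -3.119, 0.0]
wrist_force: [0.0, 1.0, 1.1]
width: -0.001
grip_force: 0.0
```

>>> {"name": "play_rows", "arguments": {
  "moves": [
    [[0,0,0,0,0,0.03,0],[0,0,0,0,0,0.03,0],[0,0,0,0,0,0.02,0],[0,0,0,0,0,0,0]]
  ]
}}

```text
time: 2.98
tool_pos: [0.5515, 0.0182, 0.0713]
tcp_rot: [0.375, 3.116, 0.0]
wrist_force: [1.2, -1.1, 0.8]
width: -0.0
grip_force: 0.6
```

>>> {"name": "play_rows", "arguments": {
  "moves": [
    [[0,0,0,0.04,0,-0.02,0],[0,0,0,0,0,0.03,0],[0,0,0,0,0,0.03,0],[0,0,0,0,0,0.03,0],[0,0,0,0,0,0,0]]
  ]
}}

```text
time: 3.4
tool_pos: [0.5475, 0.019, 0.0646]
tcp_rot: [0.376, 3.117, 0.0]
wrist_force: [0.0, -0.9, 8.4]
width: -0.001
grip_force: 3.6
```

>>> {"name": "play_rows", "arguments": {
  "moves": [
    [[0,0,0,0,0,0.02,0],[0,0,0,0,0,0,0]]
  ]
}}

```text
time: 3.57
tool_pos: [0.5476, 0.019, 0.0643]
tcp_rot: [0.376, 3.117, 0.0]
wrist_force: [-5.6, -0.4, 18.8]
width: 0.001
grip_force: 8.7
```

>>> {"name": "play_rows", "arguments": {
  "moves": [
    [[0,0,0,0,0,-0.3,0],[0,0,0,0,0,-0.3,0],[0,0,0,0,0.33,0,0],[0,0,0,0,0.33,0,0],[0,0,0,0,0.33,0,0]]
  ]
}}

```text
time: 3.98
tool_pos: [0.5702, 0.1159, 0.1218]
tcp_rot: [0.379, 3.118, 0.0]
wrist_force: [0.1, 0.0, -0.3]
width: -0.001
grip_force: 0.0
```

>>> {"name": "play_rows", "arguments": {
  "moves": [
    [[0,0,0,0,0.31,0,0],[0,0,0,0,0,0,0],[0,0,0,0,0,0,0]]
  ]
}}

```text
time: 4.23
tool_pos: [0.5768, 0.1468, 0.1205]
tcp_rot: [-0.371, -3.118, 0.001]
wrist_force: [-0.1, -0.4, -0.4]
width: 0.001
grip_force: 0.0
```

Run:
```python
from workcell import bot, vision
import cv2,numpy as np
w=vision.read_camera("wrist");cv2.imwrite('pics/w2.png',w["image"][:,:,::-1])
s=bot.read_state();print(s["tool_pos"],s["time"])
```

```text
[0.57648016 0.14562881 0.12038246] 4.2833
```

View pics/w2.png

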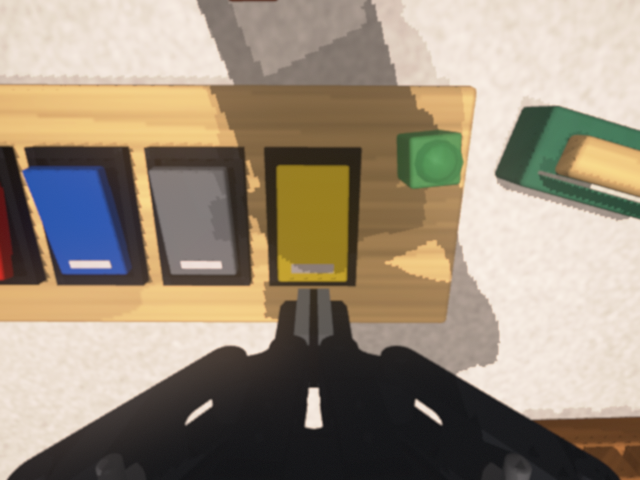

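The tip is centred on yellow (313,215), well clear of the seal, and blue now sits at the same tilt as grey. I'll press yellow.

>>> {"name": "play_rows", "arguments": {
  "moves": [
    [[0,0,0,0,0,0.25,0],[0,0,0,0,0,0.18,0],[0,0,0,0,0,0.03,0],[0,0,0,0,0,0.03,0],[0,0,0,0,0,0.03,0]]
  ]
}}

```text
time: 4.7
tool_pos: [0.5771, 0.1444, 0.0695]
tcp_rot: [-0.377, -3.118, 0.001]
wrist_force: [-0.1, -0.8, 2.1]
width: 0.001
grip_force: 1.0
```

>>> {"name": "play_rows", "arguments": {
  "moves": [
    [[0,0,0,0,0,0.03,0],[0,0,0,0,0,0,0],[0,0,0,0,0,0,0]]
  ]
}}

```text
time: 4.95
tool_pos: [0.578, 0.1455, 0.0671]
tcp_rot: [0.376, 3.117, 0.001]
wrist_force: [0.2, 0.1, -0.3]
width: 0.002
grip_force: 0.0
```

>>> {"name": "play_rows", "arguments": {
  "moves": [
    [[0,0,0,0,0,0.03,0],[0,0,0,0,0,0.02,0],[0,0,0,0,0,0,0],[0,0,0,0,0,0,0]]
  ]
}}

```text
time: 5.28
tool_pos: [0.5786, 0.1455, 0.0644]
tcp_rot: [0.375, 3.117, 0.001]
wrist_force: [-5.2, -3.3, 14.6]
width: 0.0
grip_force: 6.8
```

>>> {"name": "play_rows", "arguments": {
  "moves": [
    [[0,0,0,0,0,-0.3,0],[0,0,0,0,0,-0.3,0],[0,0,0,0,-0.33,0,0],[0,0,0,0,-0.33,0,0],[0,0,0,0,-0.33,0,0]]
  ]
}}

```text
time: 5.7
tool_pos: [0.5545, 0.0491, 0.1227]
tcp_rot: [0.372, 3.116, 0.001]
wrist_force: [0.1, -0.8, -0.2]
width: 0.001
grip_force: 0.0
```

>>> {"name": "play_rows", "arguments": {
  "moves": [
    [[0,0,0,0,-0.33,0,0],[0,0,0,0,-0.33,0,0],[0,0,0,0,-0.33,0,0],[0,0,0,0,0,0,0],[0,0,0,0,0,0,0]]
  ]
}}

```text
time: 6.12
tool_pos: [0.5301, -0.0482, 0.1215]
tcp_rot: [0.381, 3.118, 0.0]
wrist_force: [-1.0, -0.1, 0.2]
width: 0.001
grip_force: 0.0
```

Run:
```python
from workcell import bot, vision
import cv2,numpy as np
w=vision.read_camera("wrist");cv2.imwrite('pics/w3.png',w["image"][:,:,::-1])
s=bot.read_state();print(s["tool_pos"],s["time"])
```

```text
[ 0.53043738 -0.0471259   0.12151192] 6.1667
```

View pics/w3.png

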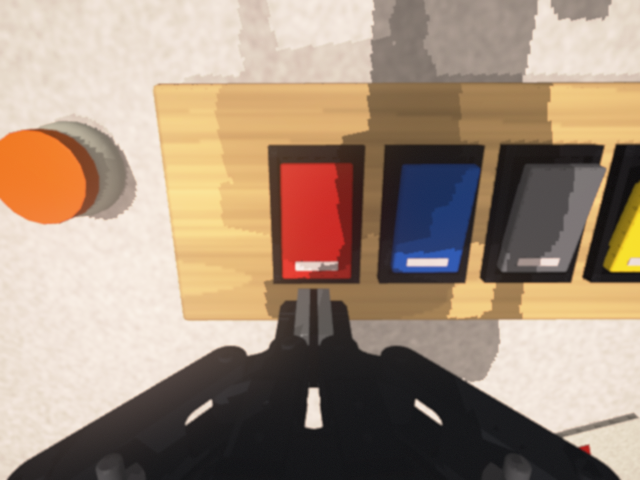

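The tip is centred on red (316,220), and the jar is well to the side. I'll press red.

>>> {"name": "play_rows", "arguments": {
  "moves": [
    [[0,0,0,0,0,0.25,0],[0,0,0,0,0,0.18,0],[0,0,0,0,0,0.03,0],[0,0,0,0,0,0.03,0],[0,0,0,0,0,0.03,0]]
  ]
}}

```text
time: 6.58
tool_pos: [0.5306, -0.0459, 0.0696]
tcp_rot: [-0.374, -3.119, -0.0]
wrist_force: [-0.8, 0.5, 1.7]
width: 0.003
grip_force: 1.0
```

>>> {"name": "play_rows", "arguments": {
  "moves": [
    [[0,0,0,0,0,0.03,0],[0,0,0,0,0,0.03,0],[0,0,0,0,0,0.02,0],[0,0,0,0,0,0,0],[0,0,0,0,0,0,0]]
  ]
}}

```text
time: 7.0
tool_pos: [0.5318, -0.0464, 0.0644]
tcp_rot: [0.376, 3.116, 0.002]
wrist_force: [-5.2, 3.3, 14.1]
width: -0.003
grip_force: 6.6
```

Red is at its stop. I'll lift off and verify.

>>> {"name": "play_rows", "arguments": {
  "moves": [
    [[0,0,0,0,0,-0.3,0],[0,0,0,0,0,-0.3,0],[0,0,0,-0.2,0.3,-0.3,0],[0,0,0,-0.2,0.3,-0.3,0],[0,0,0,-0.2,0.3,-0.3,0]]
  ]
}}

```text
time: 7.42
tool_pos: [0.6022, 0.0186, 0.2038]
tcp_rot: [0.377, 3.116, 0.0]
wrist_force: [0.8, -0.5, -0.8]
width: -0.001
grip_force: 0.0
```

>>> {"name": "play_rows", "arguments": {
  "moves": [
    [[0,0,0,0,0,-0.3,0],[0,0,0,0,0,0,0],[0,0,0,0,0,0,0]]
  ]
}}

```text
time: 7.67
tool_pos: [0.6035, 0.0185, 0.2348]
tcp_rot: [0.373, 3.112, 0.001]
wrist_force: [-0.6, 0.3, -0.4]
width: -0.001
grip_force: 0.0
```

Run:
```python
from workcell import bot, vision
import cv2,numpy as np
from h import *
w=vision.read_camera("wrist");d=vision.read_camera("side")
cv2.imwrite('pics/w4.png',w["image"][:,:,::-1]);cv2.imwrite('pics/s4.png',d["image"][:,:,::-1])
P=cloud(w).reshape(-1,3);ok=w["depth"].ravel()>0
e=np.array([.971,-.239]);f=np.array([.239,.971])
for k,c in dict(red=(.508,-.041),blue=(.524,.022),grey=(.540,.086),yellow=(.555,.150)).items():
    D=P[:,:2]-c;r=D@e;m=ok&(abs(r)<.026)&(abs(D@f)<.012)&(P[:,2]<.09)
    print(k,m.sum(),"slope rad",np.polyfit(r[m],P[m,2],1).round(3))
print(bot.read_state()["tool_pos"])
```

```text
red 2040 slope rad [-0.174  0.067]
blue 2012 slope rad [-0.175  0.067]
grey 2023 slope rad [-0.172  0.067]
yellow 2023 slope rad [-0.175  0.067]
[0.6005755  0.01801774 0.23080432]
```

View pics/s4.png

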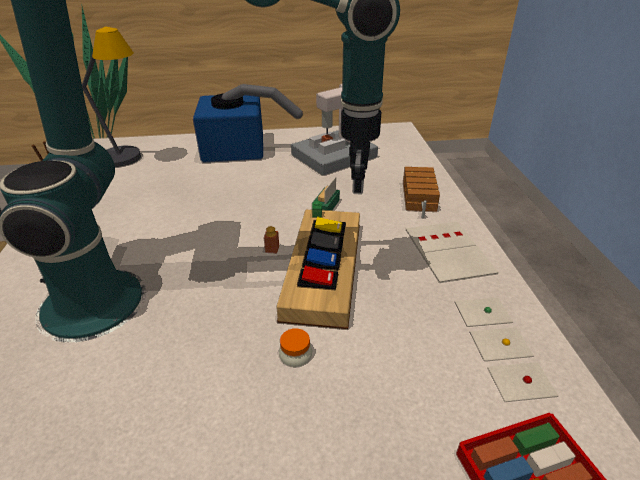

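The side view shows every bystander at its first pixel position: jar (295,343), amber seal (271,240), card holder (325,200). The measured slopes put all four paddles 10° down (−0.172 to −0.175 rad), and the arm is clear.

```bash
python3 -c "
from workcell import bot
print(bot.finish_job())"
```

```text
the job is handed in; nothing more can be done
None
```

I switched on blue, then yellow, then red; all three measured fully on before I handed the job in at about 8 s, grey was still on, and I saw no sign that anything around the box had moved.

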